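# Show the washed tumbler to the inspection camera

## Robot

A 7-joint arm with a two-finger parallel gripper is mounted at the origin on a cart in front of the work surface, level with it; the furniture and walls round the work are solid. World frame = base frame: x ahead of the robot, y to its left, z up, the work surface at z = 0. Lengths are in m, angles in rad, forces in N, time in s.
With the tool pointing down it reaches from about 0.35 to 0.9 m from the base axis. Payload 8.1 kg.
Tool frame: the origin (TCP) lies midway between the tips of the shut fingers; the grasp point (between the pads) lies 19 mm behind it; z points along the fingers, y is the line along which they close (so a half turn about z gives the same grasp; the last joint's range is limited). The gripper opens to 92 mm and grips with 3 to 60 N. Pads are 19 mm wide; open, the fingers measure 130 mm over their backs; the gripper's body (75 mm by 190 mm) begins 47 mm behind the grasp point.
Start: joints at [1.149, 0.434, 0.025, 1.573, -0.012, 1.134, -0.075], TCP at [0.196, -0.594, 0.227] pointing down, gripper open.
Joint ranges: [-2.62, 2.62], [-0.44, 2.09], [-1.27, 1.32], [0.08, 2.57], [-1.32, 4.46], [0.12, 2], [-2.74, 2.74]. Speed limits (rad/s): [2.22, 2.22, 3.01, 3.01, 3.14, 3.14, 3.14].

## Interface

Orientations are given as a rotation vector (axis times angle).
In Python, from cell import arm gives the robot as it stands.
- The arm moves only by the tool carry_out, never from a script. Its arguments are lists of equal length, an entry for each row: "claw": the finger opening in cm, from 0 to 9.18; "delta_pos": the shift along the tool's x, y, z in cm, a list of three; "angular": the turn, a rotation vector about the tool's x, y, z in rad, a list of three. In form: {"claw": [claw, ...], "delta_pos": [[dx, dy, dz], ...], "angular": [[ax, ay, az], ...]}. A call has 1 to 20 rows; each row shifts and turns the commanded pose from where the row before left it, along the tool's axes as they then stand; what a row does not reach is not made up. A row lasts 1/10 s, in which the tool goes at most 50 mm and 8.59 degrees, less where a joint would pass 70% of its speed; a pose out of reach is approached as far as the arm can. A call with a gripper value outside its range is refused whole. The fingers move at their own pace and stop on an object; "force" is the grip in N (left out, the last holds). Time passes only in rows, so rows that do not move let the fingers close. It gives the time, the measured TCP pose, the force, the opening and the grip force at its end, in the units of the state.
- arm.observe(): the state, without advancing time (a new reading comes with each control period).
- arm.get_image(name): name is "side" or "top"; returns a dict with "frame" (384x512x3 uint8, red, green, blue), "mtx" (3x3 intrinsics, pixels), "dist" ([k1, k2, p1, p2, k3] as OpenCV has them; the pictures are not rectified), "T" (4x4, takes a point from camera to world coordinates). Camera axes: x right, y down, z forward; pixel columns grow to the right and rows downward; lengths in m; the calibration is good to about 2 mm. A picture is of the moment at which its call begins. There is no depth.
- arm.sign_off(): hands the job in; it is judged then, once.
Trained networks look in a picture, given as the dict that the camera call returned (one of the last four; its "shot" number tells which), for a name from the list of things; names that differ only in an ending like _2 or _b are one class to them, and where a whole thing is asked for, a point or a joint stands for the part that bears it (a point fixed in the world has none). Each returns a list of dicts, best first, with "conf" (0 to 1); they miss things now and then, are a little off and sometimes report something else, mostly with a low value. They report only what shows in the picture. A call takes as long as a camera call. They do not tell look-alikes from the thing itself.
- arm.look_for(label, picture): "centre" ([column, row] as shares, 0 to 1, of the picture: columns of its width, rows of its height, amid what is visible of it).
- arm.trace(label, picture): "region" (384x512 bool, what is visible of it) and "centre" ([column, row] as shares, 0 to 1, of the picture: columns of its width, rows of its height, amid what is visible of it).
- arm.place_of(label, picture): "centre" ([column, row] as shares, 0 to 1, of the picture: columns of its width, rows of its height: a listed point, or the origin of a listed thing).
The state is a dict: "clock": time; "joints": joint angles; "dq": joint speeds; "joint_efforts": joint torques, N m; "position": TCP position; "ee_rot": TCP orientation; "force": force on the tool from outside, world axes, zero at the start; "ft_torque": the same for the moment, N m; "width": opening from 0.0 (shut) to 1.0 (fully open); "gripper_force": force on a finger pad.
Only numpy, scipy, OpenCV 4.12 (cv2) and the standard library are available. Lean on these libraries where they do the work, as an engineer would, in place of code of your own. Each camera call takes 0.05 s, during which the arm holds its last target. There are 200 camera calls.

## Task

Lift the copper tumbler off its drying peg and hold it up still in front of the small inspection camera so that the camera looks straight into it: open mouth facing the lens, centred on the lens, squarely in line with the direction in which the camera is tilted, with the rim about 10 cm from the lens. Finish while still holding it there; do not put it down or let go. Leave the camera's aim, the two beakers left on the rack, the tin and the onion undisturbed, and touch the camera with nothing.

Things in the scene. Friction and masses are not known exactly. Their poses are not given: they have to be found in the camera images.
- tumbler: Copper-pink hollow tumbler 102 mm tall, upside down over one of the rack's three pegs (any). Outside diameter 56 mm at its closed bottom (now on top), widening evenly to 67 mm at the rim (now below); wall about 2 mm; about 0.2 kg. Origin: centre of the outside of the closed bottom; z runs along the cup's axis to the mouth (down at the start). Round: its turn about z does not matter.
- tumbler_mouth (a point): Centre of the tumbler's open mouth, in the plane of the rim, 102 mm from the tumbler's origin along its z.
- rack: Fixed drying rack, wooden base 110 mm deep (x), 345 mm wide (y). Along its y, at -115, 0 and 115 mm, three places, each with dark drip ribs (tops 18 mm above the worktop) and a steel peg 70 mm tall (tip 88 mm above the worktop), up to 18 mm thick, 26 mm at the foot. A vessel stands on its rim loosely over each peg. Origin: centre of the underside; z up.
- lens (a point): Centre of the front glass of the inspection camera, a grey cylinder 52 mm across in an aluminium fork; dark blue lens ringed by white dots, about 0.09 to 0.1 m above the worktop. z is the viewing direction: up, leaning 0.25 to 0.6 rad from vertical, roughly towards the robot; x, y lie in the glass. Its stiff tilt hinge stays as it is unless pushed.
- camera_stand: The camera's foot, a black disc 90 mm across fixed to the worktop. Origin: centre of its underside, z up. The head leans to the stand's -x side.
- white_beaker: White ceramic beaker 92 mm tall, 66 mm across the rim, upside down on another peg; stays there. Origin: centre of its closed bottom (now the top).
- blue_beaker: Blue ceramic beaker 92 mm tall, 66 mm across the rim, upside down on another peg; stays there. Origin: centre of its closed bottom (now the top).
- tin_2: Small green tin, 57 mm across, 72 mm tall, standing behind the camera to the right; stays there. Origin: centre of its underside.
- onion_1: Brown onion, about 78 mm across, 85 mm tall, near the front edge of the worktop; stays there. Origin: about the centre of its underside.
Not all that is in view belongs to the job. Leave any red look-alike of the tumbler alone. Leave any purple look-alike of the camera_stand alone.

How it is judged:
On the way:
1. the tumbler is held clear above its peg's tip (contact force between tumbler and the fingers above 1 N and z of tumbler_mouth in the frame of rack above 0.095 m), for 0.2 s.
At the end, for the whole second after the job is handed in: Held still by the fingers, clear of rack and camera; mouth facing the lens, its centre 80 to 120 mm out along the view and within 20 mm sideways (lens x and y), axis within 0.17 rad of the view; beakers, tin and onion within 20 mm, lens within 10 mm of their start (contact force between tumbler and the fingers above 1 N and z of tumbler_mouth in the frame of lens between 0.08 and 0.12 m and x of tumbler_mouth in the frame of lens between -0.02 and 0.02 m and y of tumbler_mouth in the frame of lens between -0.02 and 0.02 m and angle between the z axis of tumbler and the z axis of lens, either way round below 0.17 rad and z of tumbler in the frame of lens above 0.16 m and linear speed of tumbler below 0.02 m/s and angular speed of tumbler below 0.15 rad/s and contact force between tumbler and rack below 0.1 N and contact force between tumbler and camera_stand below 0.1 N and distance of each of white_beaker, blue_beaker, tin_2, onion_1 from where it was at the start of the episode below 0.02 m and distance of lens from where it was at the start of the episode below 0.01 m); the arm keeps its last pose, push and grip.
It fails at once if a beaker, the tin or the onion is disturbed (moved over 20 mm) (distance of any of white_beaker, blue_beaker, tin_2, onion_1 from where it was at the start of the episode above 0.02 m).
It fails at once if the camera's aim is disturbed (lens moved over 10 mm) (distance of lens from where it was at the start of the episode above 0.01 m).
It fails at once if the camera is touched by the robot or the tumbler (over 1 N) (contact force between any of the arm, the fingers, tumbler and camera_stand above 1 N).
It also fails if it takes over 29 s, if anything falls off the work surface, if the arm or the gripper's body presses on something with over 40 N, if the wrist force passes 120 N, or if a joint passes its speed limit or range.

## Working session

There is one attempt and no reset: what is moved stays moved. The work goes in short steps, Python scripts to look and compute and a tool call to move; the robot and the scene stay as the last step left them, time stands still between calls to the robot, and variables do not carry over. Pictures are saved under pics/ and viewed, at most 10 in all, crops included, and the job is handed in when it is done.

Besides the shell and the picture viewer there is one more tool, called after "Emit:" by a JSON object that holds its "fn" and its "kwargs", one argument or row to a line. carry_out: Moves the arm, as the interface text tells. Its arguments: {"type":"object","properties":{"claw":{"type":"array","items":{"type":"number"}},"delta_pos":{"type":"array","items":{"type":"array","items":{"type":"number"}}},"angular":{"type":"array","items":{"type":"array","items":{"type":"number"}}},"force":{"type":"number"}},"required":["claw","delta_pos","angular"]}

```bash
mkdir -p pics; ls
cat > h.py <<'E'
import numpy as np, cv2
from cell import arm
def pair():
    return {n:arm.get_image(n) for n in ("side","top")}
def px(c): return np.array([c[0]*512,c[1]*384])
def ray(im,p):
    u=cv2.undistortPoints(np.array([[p]],float),im["mtx"],np.array(im["dist"],float))[0,0]
    T=np.array(im["T"]); d=T[:3,:3]@np.array([u[0],u[1],1]); return T[:3,3],d/np.linalg.norm(d)
def tri(ims,ps):
    A=np.zeros((3,3));b=np.zeros(3);R=[ray(i,p) for i,p in zip(ims,ps)]
    for o,d in R:
        M=np.eye(3)-np.outer(d,d);A+=M;b+=M@o
    x=np.linalg.solve(A,b)
    return x,[np.linalg.norm((np.eye(3)-np.outer(d,d))@(x-o)) for o,d in R]
def proj(im,X):
    T=np.linalg.inv(np.array(im["T"]));r=cv2.Rodrigues(T[:3,:3])[0]
    return cv2.projectPoints(np.array(X,float).reshape(-1,3),r,T[:3,3],im["mtx"],np.array(im["dist"],float))[0][:,0]
E
python3 - <<'E'
from h import *
np.set_printoptions(precision=4,suppress=True)
P=pair()
for n,i in P.items():
    cv2.imwrite(f"pics/{n}0.png",i["frame"][:,:,::-1]); print(n,np.array(i["T"])[:3,3],i["mtx"][0])
for l in ["tumbler","tumbler_mouth","rack","lens","camera_stand","white_beaker","blue_beaker","tin_2","onion_1"]:
    for n,i in P.items():
        print(l,n,[(px(d["centre"]).round(1).tolist(),round(d["conf"],2)) for d in arm.place_of(l,i)][:4])
print(arm.observe())
E
```

```text
pics
side [0.4599 1.2327 0.6109] [369.5192   0.     255.5744]
top [0.4455 0.0276 1.4177] [481.9852   0.     256.7623]
tumbler side [([294.2, 236.1], 0.95), ([249.8, 226.5], 0.92)]
tumbler top [([135.4, 196.8], 0.68), ([126.0, 242.6], 0.62)]
tumbler_mouth side [([246.7, 257.1], 0.93), ([292.4, 268.7], 0.71)]
tumbler_mouth top [([142.3, 201.5], 0.89), ([138.8, 242.5], 0.63)]
rack side [([246.9, 241.2], 0.64)]
rack top [([180.8, 193.3], 0.91)]
lens side [([246.4, 165.6], 0.7), ([274.8, 165.0], 0.66)]
lens top [([335.0, 213.8], 0.72), ([324.6, 172.8], 0.6), ([142.4, 200.1], 0.42)]
camera_stand side [([240.6, 189.0], 0.94), ([275.7, 183.7], 0.55)]
camera_stand top [([322.1, 171.0], 0.92), ([332.8, 216.9], 0.77)]
white_beaker side [([247.2, 196.3], 0.5)]
white_beaker top [([216.2, 183.9], 0.58)]
blue_beaker side [([247.4, 207.8], 0.71), ([245.4, 240.3], 0.34)]
blue_beaker top [([175.9, 190.6], 0.69)]
tin_2 side [([217.6, 174.8], 0.72)]
tin_2 top [([362.7, 132.3], 0.59), ([316.0, 265.5], 0.45)]
onion_1 side [([310.6, 191.8], 0.65)]
onion_1 top [([314.6, 266.1], 0.72)]
{'clock': 1.0, 'joints': array([ 1.1494,  0.4345,  0.025 ,  1.5732, -0.0116,  1.134 , -0.0751]), 'dq': array([ 0.001 ,  0.0002, -0.0014,  0.0002,  0.0012, -0.0007,  0.0021]), 'joint_efforts': array([  0.0003, -66.7685,   0.9843, -31.4814,  -0.0605,   0.0328,
         0.0001]), 'position': array([ 0.1959, -0.5935,  0.2267]), 'ee_rot': array([ 3.1018,  0.4985, -0.    ]), 'force': array([ 0.1436, -0.7329, -0.4487]), 'ft_torque': array([ 0.0102,  0.0321, -0.0058]), 'gripper_force': 0.0, 'width': 1.000784124156066}
```

Run:
```python
import cv2,numpy as np
a=cv2.imread("pics/side0.png")[120:300,150:390]; b=cv2.imread("pics/top0.png")[100:300,90:400]
cv2.imwrite("pics/c1.png",cv2.resize(a,None,fx=3.2,fy=3.2,interpolation=2)); cv2.imwrite("pics/c2.png",cv2.resize(b,None,fx=2.5,fy=2.5,interpolation=2))
```

```text
(no output)
```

View pics/c1.png

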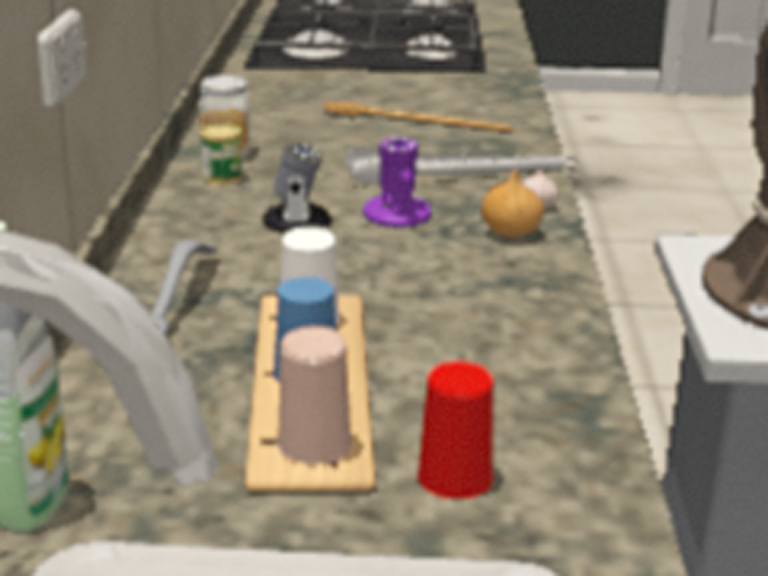

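View pics/c2.png

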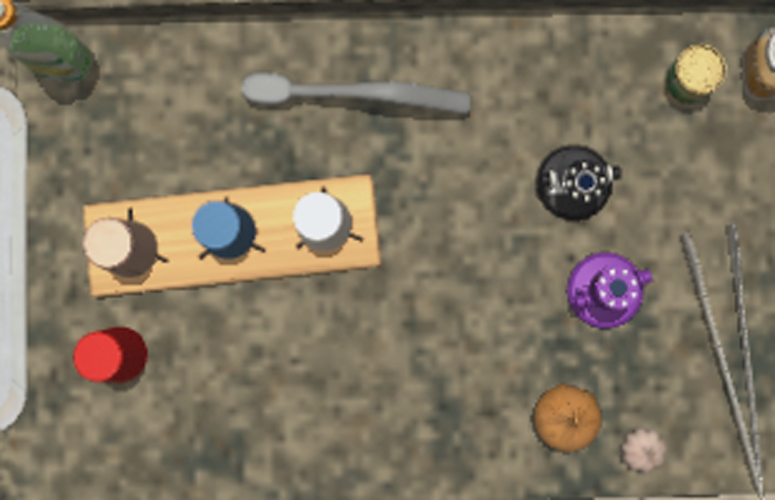

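View pics/side0.png

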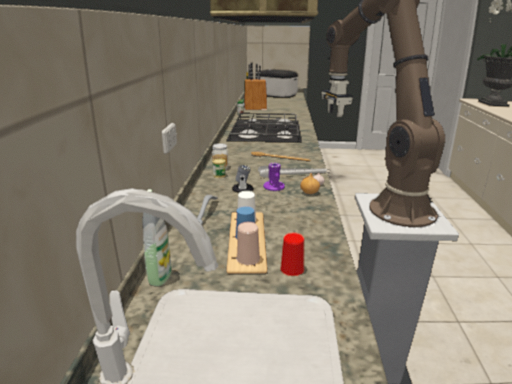

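View pics/top0.png

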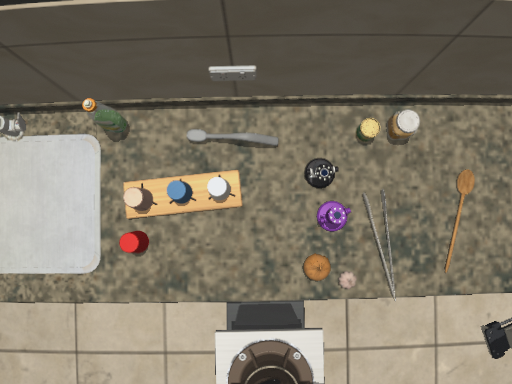

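Choice: the candidates for the tumbler are copper-pink (side 248,243 / top 135,198) and red (side 292,254 / top 133,242); the copper one on the rack's left peg fits. The camera candidates are black/grey (side 243,180 / top 320,173) and purple (side 275,180 / top 333,216); I take the black one. Next I measure.

Run:
```python
from h import *
np.set_printoptions(precision=4,suppress=True)
ls=["tumbler","lens","camera_stand","white_beaker","blue_beaker","tin_2","onion_1","rack","tumbler_mouth"]
ref={"tumbler":((250,227),(135,197)),"tumbler_mouth":((247,257),(142,201)),"lens":((245,166),(325,173)),"camera_stand":((241,189),(321,172)),"white_beaker":((247,196),(217,185)),"blue_beaker":((247,208),(176,190)),"tin_2":((218,175),(363,132)),"onion_1":((310,192),(315,266)),"rack":((247,241),(181,193))}
acc={}
for k in range(6):
    P=pair()
    for l in ls:
        for j,n in enumerate(("side","top")):
            for d in arm.place_of(l,P[n]):
                p=px(d["centre"])
                if np.linalg.norm(p-ref[l][j])<10: acc.setdefault((l,n),[]).append(p);break
for l in ls:
    try:
        ps=[np.median(acc[l,n],0) for n in("side","top")]
        x,r=tri([P["side"],P["top"]],ps); print(l,x,np.array(r),ps,[np.std(acc[l,n],0) for n in("side","top")])
    except Exception as e: print(l,e)
a=P["side"]["frame"][155:200,222:267,::-1];b=P["top"]["frame"][150:195,300:345,::-1]
cv2.imwrite("pics/c3.png",np.hstack([cv2.resize(q,(390,390),interpolation=2) for q in(a,b)]))
np.savez("cal.npz",**{n+k:P[n][k] for n in P for k in("mtx","dist","T","frame")})
for l,n in (("tumbler","side"),("tumbler","top"),("camera_stand","side"),("camera_stand","top")):
    for d in arm.trace(l,P[n]):
        m=d["region"]; ys,xs=np.nonzero(m); print(l,n,xs.min(),xs.max(),ys.min(),ys.max(),d["conf"])
```

```text
tumbler [0.5425 0.361  0.1194] [0.0046 0.0046] [array([248.5248, 225.6576]), array([133.6832, 194.3808])] [array([0.92  , 1.1701]), array([1.0844, 0.9301])]
lens [ 0.5966 -0.1608  0.1029] [0.0026 0.0026] [array([244.5824, 164.8896]), array([324.4032, 173.9904])] [array([1.2105, 1.301 ]), array([1.3597, 1.0761])]
camera_stand [ 0.6148 -0.1674 -0.004 ] [0.0021 0.0021] [array([240.7424, 188.4864]), array([321.3824, 171.8016])] [array([1.0324, 1.3296]), array([0.6971, 0.4738])]
white_beaker [0.5687 0.1295 0.1032] [0.0038 0.0038] [array([246.4512, 195.2064]), array([218.752, 183.84 ])] [array([0.798 , 1.2936]), array([1.8531, 0.824 ])]
blue_beaker [0.5598 0.2477 0.1089] [0.0008 0.0008] [array([244.2496, 209.7984]), array([175.6416, 189.4848])] [array([1.0984, 1.4059]), array([2.1002, 1.0534])]
tin_2 [ 0.7298 -0.3002  0.0079] [0.0064 0.0064] [array([217.4464, 173.3376]), array([365.1072, 133.7664])] [array([1.7883, 1.1   ]), array([0.9219, 1.8197])]
onion_1 [ 0.3341 -0.1437 -0.0024] [0.0013 0.0013] [array([309.8112, 192.6144]), array([316.0064, 265.7856])] [array([1.004 , 2.1863]), array([0.6808, 1.2237])]
rack [ 0.556   0.248  -0.0019] [0.0017 0.0017] [array([246.6048, 241.5936]), array([181.76  , 192.9984])] [array([1.2371, 1.2766]), array([1.0198, 0.6565])]
tumbler_mouth [0.5418 0.3608 0.0134] [0.0001 0.0001] [array([247.3984, 258.1632]), array([143.0016, 198.7968])] [array([1.0829, 0.8259]), array([0.7912, 0.8688])]
tumbler side 280 304 233 276 0.95
tumbler side 237 259 224 263 0.73
tumbler top 125 152 187 209 0.66
tumbler top 120 148 231 252 0.6
camera_stand side 232 253 165 192 0.88
camera_stand side 263 284 163 190 0.69
camera_stand top 317 349 202 230 0.94
camera_stand top 304 337 158 188 0.65
```

View pics/c3.png

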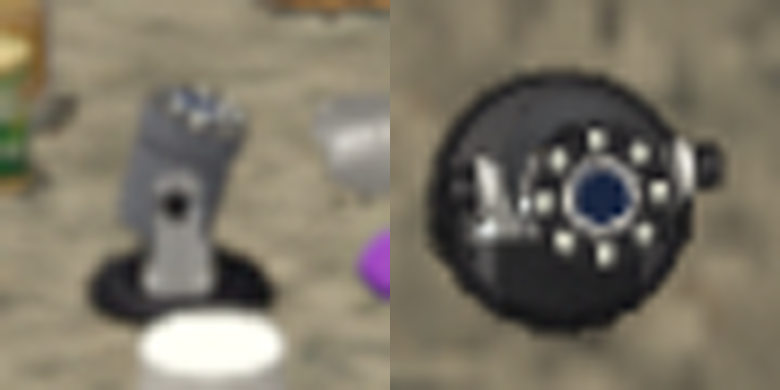

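```bash
cat > cam.py <<'E'
from h import *
np.set_printoptions(precision=4,suppress=True)
z=np.load("cal.npz"); P={n:{k:z[n+k] for k in("mtx","dist","T","frame")} for n in("side","top")}
def plane(im,p,ax,v):
    o,d=ray(im,p); return o+d*(v-o[ax])/d[ax]
E
python3 - <<'E'
from cam import *
S,T=P["side"],P["top"]
s=lambda x,y:np.array([222+x/8.667-.5,155+y/8.667-.5]); t=lambda x,y:np.array([300+(x-390)/8.667-.5,150+y/8.667-.5])
L,r=tri([S,T],[s(200,108),t(602,194)]); print("lens",L,r)
C=plane(T,t(561,202),2,.008); print("stand top",C,"side",plane(S,s(180,285),2,.006))
for yo in(.025,.03,.035,.04): 
    H=plane(S,s(175,203),1,C[1]+yo); print("hinge",yo,H,"lean x/z",np.arctan2(-(L-H)[0],(L-H)[2]))
print("az offset",L[:2]-C[:2])
# edges in side view: directions in plane y=const (x,z)
for a,b in(((122,222),(148,100)),((214,232),(244,125))):
    A=plane(S,s(*a),1,L[1]);B=plane(S,s(*b),1,L[1]);print("edge lean",A,B,np.arctan2(-(B-A)[0],(B-A)[2]))
# dots ring in lens plane for top view: where at z
d=np.array([(596,138),(639,152),(659,190),(645,233),(605,253),(564,240),(545,201),(558,160)])
print(np.array([plane(T,t(*q),2,L[2])-L for q in d])*1000)
E
```

```text
lens [ 0.6001 -0.1612  0.0942] [np.float64(0.0007151201251456782), np.float64(0.000715120125145673)]
stand top [ 0.6085 -0.1593  0.008 ] side [ 0.6093 -0.1566  0.006 ]
hinge 0.025 [ 0.6088 -0.1343  0.057 ] lean x/z 0.2274883283027666
hinge 0.03 [ 0.6082 -0.1293  0.059 ] lean x/z 0.22544980700992795
hinge 0.035 [ 0.6077 -0.1243  0.061 ] lean x/z 0.22316000758385554
hinge 0.04 [ 0.6071 -0.1193  0.0631] lean x/z 0.22056944696051714
az offset [-0.0084 -0.0018]
edge lean [ 0.637  -0.1612  0.0356] [ 0.6237 -0.1612  0.0974] 0.21213754149588898
edge lean [ 0.5933 -0.1612  0.0319] [ 0.5789 -0.1612  0.0863] 0.25893596925387347
[[ 18.7733   1.3966  -0.    ]
 [ 14.0186 -12.2823  -0.    ]
 [  1.6736 -18.3207  -0.    ]
 [-12.0616 -13.3831  -0.    ]
 [-18.2406  -0.3482  -0.    ]
 [-13.8258  12.6683  -0.    ]
 [ -1.1953  18.3831  -0.    ]
 [ 11.9089  13.8167  -0.    ]]
```

Run:
```python
from cam import *
S,T=P["side"],P["top"]
t=lambda x,y:np.array([300+(x-390)/8.667-.5,150+y/8.667-.5])
C=plane(T,t(561,202),2,.008)
for z in(.05,.06,.065):
    K=plane(T,t(708,164),2,z)-C; print(z,K,"yaw of lean dir from -x (toward +y neg):",np.arctan2(K[0],-K[1]))
for z in(.05,.07): print("left fork",plane(T,t(470,190),2,z)-C)
# beakers/tumbler top from top view: circle centre of silhouette
hsv=cv2.cvtColor(T["frame"],cv2.COLOR_RGB2HSV)
sub=T["frame"][180:215,115:165,::-1]; a=cv2.resize(sub,None,fx=8,fy=8,interpolation=2)
b=cv2.resize(S["frame"][218:278,222:282,::-1],None,fx=6,fy=6,interpolation=2)
h=np.zeros((360,800,3),np.uint8);h[:280,:400]=a;h[:,430:790]=b;cv2.imwrite("pics/c4.png",h)
```

```text
0.05 [ 0.0069 -0.0436  0.042 ] yaw of lean dir from -x (toward +y neg): 0.1567398374930571
0.06 [ 0.0057 -0.042   0.052 ] yaw of lean dir from -x (toward +y neg): 0.13398372880781548
0.065 [ 0.005  -0.0411  0.057 ] yaw of lean dir from -x (toward +y neg): 0.12184751924055823
left fork [-0.0003  0.0356  0.042 ]
left fork [-0.0027  0.0378  0.062 ]
```

View pics/c4.png

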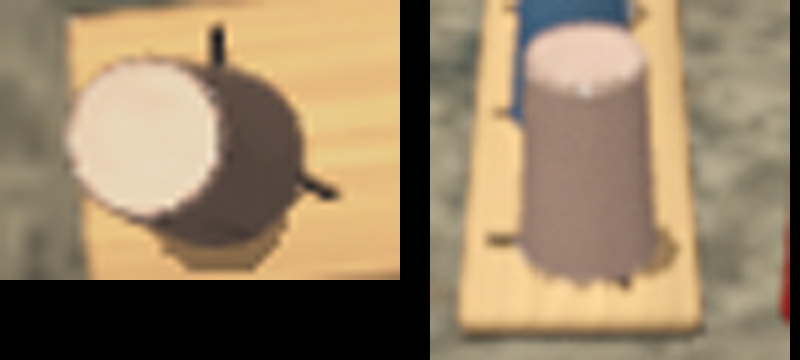

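The crops show the tumbler standing upright: closed end at top px (132.6,196.5) and side px (247.5,227.0), rim low. In c3 the camera's lens sits at top (324,172) and side (244.6,167), leaning slightly to -x.

First move: yaw the tool by -1.36 about its own z while still in free space.

Emit:
{"fn": "carry_out", "kwargs": {
  "claw": [9.1,9.1,9.1,9.1,9.1,9.1,9.1,9.1,9.1,9.1],
  "delta_pos": [
    [0,0,-0.5],
    [0,0,-0.5],
    [0,0,-0.5],
    [0,0,-0.5],
    [0,0,0],
    [0,0,0],
    [0,0,0],
    [0,0,0],
    [0,0,0],
    [0,0,0]
  ],
  "angular": [
    [0,0,-0.136],
    [0,0,-0.136],
    [0,0,-0.136],
    [0,0,-0.136],
    [0,0,-0.136],
    [0,0,-0.136],
    [0,0,-0.136],
    [0,0,-0.136],
    [0,0,-0.136],
    [0,0,-0.136]
  ]
}}

```text
clock: 8.2
position: [0.1958, -0.5935, 0.2468]
ee_rot: [2.092, 2.344, -0.0]
force: [-0.3, -0.5, 0.6]
width: 0.99
gripper_force: 0.0
```

```bash
cat >> h.py <<'E'
from scipy.spatial.transform import Rotation as Ro
def goto(p,zax=None,q=None):
    s=arm.observe(); R=Ro.from_rotvec(s["ee_rot"]); print("t",s["clock"],"pos",s["position"],"z",R.as_matrix()[:,2],"yaw y",np.arctan2(*R.as_matrix()[1::-1,1]),"j",s["joints"])
    print("delta cm",R.inv().apply(np.array(p)-s["position"])*100)
    if zax is not None:
        z=R.inv().apply(np.array(zax)/np.linalg.norm(zax)); a=np.cross([0,0,1],z); print("rot",a/max(np.linalg.norm(a),1e-9)*np.arccos(z[2]))
E
python3 - <<'E'
from cam import *; from h import goto
S,T=P["side"],P["top"]
X,r=tri([S,T],[(247.5,227.0),(132.6,196.5)]);print("cup top",X,r)
print(plane(T,(132.6,196.5),2,.12),plane(S,(247.5,227.0),2,.12))
goto([.52,-.10,.247]); goto([X[0],X[1],.22],[0,0,-1])
E
```

```text
cup top [0.541  0.3649 0.117 ] [np.float64(0.0006063266396852868), np.float64(0.0006063266396853135)]
[0.5414 0.3642 0.12  ] [0.5399 0.3702 0.12  ]
t 8.2 pos [ 0.1958 -0.5935  0.2468] z [-0.     -0.0001 -1.    ] yaw y 0.11338818119469868 j [ 1.3508  0.4392 -0.2709  1.526   0.1228  1.193   1.1725]
delta cm [45.3695 37.796  -0.029 ]
t 8.2 pos [ 0.1958 -0.5935  0.2468] z [-0.     -0.0001 -1.    ] yaw y 0.11338818119469868 j [ 1.3508  0.4392 -0.2709  1.526   0.1228  1.193   1.1725]
delta cm [91.3256 45.1409  2.6675]
rot [-0.      0.0001  0.    ]
```

Emit:
{"fn": "carry_out", "kwargs": {
  "claw": [9.1,9.1,9.1,9.1,9.1,9.1,9.1,9.1,9.1,9.1,9.1,9.1,9.1,9.1,9.1,9.1,9.1,9.1,9.1,9.1],
  "delta_pos": [
    [3.5,2.9,0],
    [3.5,2.9,0],
    [3.5,2.9,0],
    [3.5,2.9,0],
    [3.5,2.9,0],
    [3.5,2.9,0],
    [3.5,2.9,0],
    [3.5,2.9,0],
    [3.5,2.9,0],
    [3.5,2.9,0],
    [3.5,2.9,0],
    [3.5,2.9,0],
    [3.5,2.9,0],
    [4.5,0.7,0],
    [4.5,0.7,0],
    [4.5,0.7,0],
    [4.5,0.7,0],
    [4.5,0.7,0],
    [4.5,0.7,0],
    [4.5,0.7,0]
  ],
  "angular": [
    [0,0,0],
    [0,0,0],
    [0,0,0],
    [0,0,0],
    [0,0,0],
    [0,0,0],
    [0,0,0],
    [0,0,0],
    [0,0,0],
    [0,0,0],
    [0,0,0],
    [0,0,0],
    [0,0,0],
    [0,0,0],
    [0,0,0],
    [0,0,0],
    [0,0,0],
    [0,0,0],
    [0,0,0],
    [0,0,0]
  ]
}}

```text
clock: 10.2
position: [0.5365, 0.2195, 0.2469]
ee_rot: [2.099, 2.337, 0.0]
force: [0.7, 0.3, 1.0]
width: 0.989
gripper_force: 0.0
```

```bash
python3 -c "
from h import *
goto([.541,.363,.17],[0,0,-1])"
```

```text
t 10.2 pos [0.53645161 0.21950464 0.24686123] z [ 4.75388895e-04 -2.03604441e-04 -9.99999866e-01] yaw y 0.10738052658871468 j [-0.03354705  0.42029373 -0.62967864  1.61958065  0.26256575  1.18735849
 -0.61330677]
delta cm [14.22008693  1.98665484  7.68341645]
rot [ 0.00045083  0.00025338 -0.        ]
```

Emit:
{"fn": "carry_out", "kwargs": {
  "claw": [9.1,9.1,9.1,9.1,9.1,9.1,9.1],
  "delta_pos": [
    [3.5,0.5,0],
    [3.5,0.5,0],
    [3.6,0.5,0],
    [3.6,0.5,2],
    [0,0,3],
    [0,0,2.7],
    [0,0,0]
  ],
  "angular": [
    [0,0,0],
    [0,0,0],
    [0,0,0],
    [0,0,0],
    [0,0,0],
    [0,0,0],
    [0,0,0]
  ]
}}

```text
clock: 10.9
position: [0.5395, 0.3595, 0.1658]
ee_rot: [-2.097, -2.338, 0.011]
force: [-0.4, -0.0, 0.8]
width: 0.991
gripper_force: 0.0
```

```bash
python3 -c "
from h import *
goto([.541,.363,.066],[0,0,-1])
P=pair()
a=P['top']['frame'][170:225,100:175,::-1];b=P['side']['frame'][190:280,205:285,::-1]
cv2.imwrite('pics/c5.png',np.hstack([cv2.resize(a,(450,330),interpolation=2),cv2.resize(b,(293,330),interpolation=2)]))
for X in([.541,.363,.118],):print(proj(P['top'],X),proj(P['side'],X))"
```

```text
t 10.9 pos [0.53947234 0.35950075 0.16576664] z [-0.00511986 -0.00439943 -0.99997722] yaw y 0.10834938904926261 j [-0.2921112   0.60276785 -0.59703024  1.54112239  0.36177603  1.11703416
 -0.86087577]
delta cm [0.3694573  0.24523341 9.97411547]
rot [-0.00556566  0.00381995  0.        ]
[[133.21462181 196.67510552]] [[247.32964282 226.31164844]]
```

View pics/c5.png

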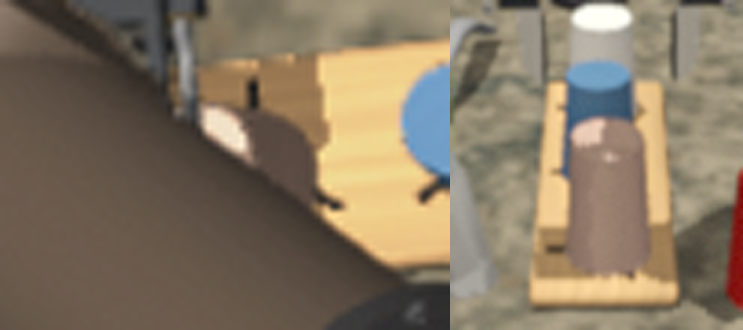

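Side view: fingers at crop x 538 and 690 straddle the cup (607), blue beaker clear. Going down and closing.

Emit:
{"fn": "carry_out", "kwargs": {
  "claw": [9.1,9.1,9.1,9.1,9.1,4,4,4,4,4],
  "delta_pos": [
    [0.3,0.2,2],
    [0,0,3],
    [0,0,3],
    [0,0,2],
    [0,0,0],
    [0,0,0],
    [0,0,0],
    [0,0,0],
    [0,0,0],
    [0,0,0]
  ],
  "angular": [
    [0,0,0],
    [0,0,0],
    [0,0,0],
    [0,0,0],
    [0,0,0],
    [0,0,0],
    [0,0,0],
    [0,0,0],
    [0,0,0],
    [0,0,0]
  ],
  "force": 30
}}

```text
clock: 12.0
position: [0.5427, 0.3648, 0.0706]
ee_rot: [-2.098, -2.338, -0.001]
force: [-1.4, -0.7, 4.1]
width: 0.639
gripper_force: 30.1
```

Emit:
{"fn": "carry_out", "kwargs": {
  "claw": [4,4,4,4,4,4,4,4,4,4],
  "delta_pos": [
    [0,0,-1],
    [0,0,-2],
    [0,0,-2.5],
    [0,0,-2.5],
    [0,0,-2.5],
    [0,0,-2.5],
    [0,0,-2.5],
    [0,0,-2.5],
    [0,0,-1],
    [0,0,0]
  ],
  "angular": [
    [0,0,0],
    [0,0,0],
    [0,0,0],
    [0,0,0],
    [0,0,0],
    [0,0,0],
    [0,0,0],
    [0,0,0],
    [0,0,0],
    [0,0,0]
  ]
}}

```text
clock: 13.0
position: [0.5431, 0.3649, 0.2612]
ee_rot: [2.098, 2.338, 0.004]
force: [1.1, 0.2, -2.7]
width: 0.642
gripper_force: 29.9
```

```bash
python3 -c "
from h import *
np.set_printoptions(precision=4,suppress=True)
L=np.array([.600,-.161,.094]);v=np.array([-.255,-.026,.967]);v/=np.linalg.norm(v)
tgt=L+v*.1514
print(tgt); goto([.5,.0,.26]);goto(tgt+[-.04,0,.03],-v);print(arm.observe()['gripper_force'],arm.observe()['width'])"
```

```text
[ 0.5614 -0.1649  0.2403]
t 13.0 pos [0.5431 0.3649 0.2612] z [ 0.0021  0.0015 -1.    ] yaw y 0.10785613434655694 j [-0.2885  0.5348 -0.62    1.4077  0.3134  1.2954 -0.8186]
delta cm [-35.814   -8.2107   0.0593]
t 13.0 pos [0.5431 0.3649 0.2612] z [ 0.0021  0.0015 -1.    ] yaw y 0.10785613434655694 j [-0.2885  0.5348 -0.62    1.4077  0.3134  1.2954 -0.8186]
delta cm [-52.4408  -7.8555  -0.995 ]
rot [-0.2569 -0.0028  0.    ]
29.883521904816917 0.6423712511623519
```

Emit:
{"fn": "carry_out", "kwargs": {
  "claw": [4,4,4,4,4,4,4,4,4,4,4,4,4,4,4,4,4,4],
  "delta_pos": [
    [-1.5,-0.3,-0.1],
    [-3.2,-0.5,-0.1],
    [-3.2,-0.5,-0.1],
    [-3.2,-0.5,-0.1],
    [-3.2,-0.5,-0.1],
    [-3.2,-0.5,-0.1],
    [-3.2,-0.5,-0.1],
    [-3.2,-0.5,-0.1],
    [-3.2,-0.5,-0.1],
    [-3.2,-0.5,-0.1],
    [-3.2,-0.5,0],
    [-3.2,-0.5,0],
    [-3.2,-0.5,0],
    [-3.2,-0.5,0],
    [-3.2,-0.5,0],
    [-3.2,-0.5,0],
    [-3,-0.4,0],
    [0,0,0]
  ],
  "angular": [
    [0,0,0],
    [0,0,0],
    [0,0,0],
    [0,0,0],
    [0,0,0],
    [0,0,0],
    [0,0,0],
    [0,0,0],
    [0,0,0],
    [0,0,0],
    [0,0,0],
    [0,0,0],
    [0,0,0],
    [0,0,0],
    [0,0,0],
    [0,0,0],
    [0,0,0],
    [0,0,0]
  ]
}}

```text
clock: 14.8
position: [0.5153, -0.1727, 0.2677]
ee_rot: [-2.107, -2.329, 0.006]
force: [-0.1, -0.7, -2.0]
width: 0.641
gripper_force: 29.9
```

Emit:
{"fn": "carry_out", "kwargs": {
  "claw": [4,4,4,4],
  "delta_pos": [
    [0,0,0],
    [0,0,0],
    [0,0,0],
    [0,0,0]
  ],
  "angular": [
    [-0.086,0,0],
    [-0.086,0,0],
    [-0.085,0,0],
    [0,0,0]
  ]
}}

```text
clock: 15.2
position: [0.514, -0.1671, 0.2678]
ee_rot: [1.979, 2.199, 0.281]
force: [0.7, -0.4, -2.1]
width: 0.641
gripper_force: 29.9
```

```bash
python3 -c "
from h import *
np.set_printoptions(precision=4,suppress=True)
L=np.array([.600,-.161,.094]);v=np.array([-.255,-.026,.967]);v/=np.linalg.norm(v)
tgt=L+v*.1514
goto(tgt,-v);print(arm.observe()['gripper_force'],arm.observe()['width'])"
```

```text
t 15.2 pos [ 0.514  -0.1671  0.2678] z [ 0.2503  0.0265 -0.9678] yaw y 0.10519706669452367 j [ 0.7691  0.1845 -0.5612  1.8828  0.0204  0.861   0.3212]
delta cm [-0.2789  3.8895  3.8518]
rot [-0.0047 -0.001   0.    ]
29.886378719584172 0.6405783363103171
```

Emit:
{"fn": "carry_out", "kwargs": {
  "claw": [4,4,4,4,4,4],
  "delta_pos": [
    [-0.1,1,0.7],
    [-0.1,1.5,1.2],
    [-0.1,1.4,1.2],
    [0,0,0.8],
    [0,0,0],
    [0,0,0]
  ],
  "angular": [
    [0,0,0],
    [-0.005,0,0],
    [0,0,0],
    [0,0,0],
    [0,0,0],
    [0,0,0]
  ]
}}

```text
clock: 15.8
position: [0.5652, -0.1638, 0.2414]
ee_rot: [1.973, 2.199, 0.289]
force: [-0.3, -0.4, -2.9]
width: 0.643
gripper_force: 29.9
```

```bash
python3 -c "
from h import *
np.set_printoptions(precision=4,suppress=True)
L=np.array([.600,-.161,.094]);v=np.array([-.255,-.026,.967]);v/=np.linalg.norm(v)
goto(L+v*.1514,-v)
P=pair();S=P['side']
for n,q in(('lens',L),('mouth',L+.1*v),('bottom',L+.202*v)):print(n,proj(S,q))
f=S['frame'][100:200,205:285,::-1]
g=cv2.resize(f,(480,600),interpolation=2)
pt=lambda q:tuple(((proj(S,q)[0]-[205,100]+.5)*6).astype(int).tolist())
cv2.imwrite('pics/c6.png',g); 
b=P['top']['frame'][130:230,270:370,::-1]
cv2.line(g,pt(L),pt(L+.202*v),(0,255,255),1)
e=np.cross(v,[0,1,0]);e/=np.linalg.norm(e);u=np.cross(v,e)
for r,h in((.0335,.1),(.028,.202)):
  pl=np.array([pt(L+h*v+r*(np.cos(t)*e+np.sin(t)*u)) for t in np.linspace(0,6.3,40)]);cv2.polylines(g,[pl],False,(0,255,0),1)
h=np.hstack([cv2.resize(cv2.imread('pics/c6.png'),(400,500)),cv2.resize(g,(400,500))]);cv2.imwrite('pics/c6.png',h)"
```

```text
t 15.8 pos [ 0.5652 -0.1638  0.2414] z [ 0.2557  0.0286 -0.9663] yaw y 0.10835753003723538 j [ 0.6873  0.2872 -0.5456  1.8296  0.1015  0.816   0.2268]
delta cm [-0.0675 -0.3983 -0.0013]
rot [ 0.0011 -0.0025  0.    ]
lens [[244.4306 167.005 ]]
mouth [[250.7372 143.8906]]
bottom [[257.5014 119.1656]]
```

View pics/c6.png

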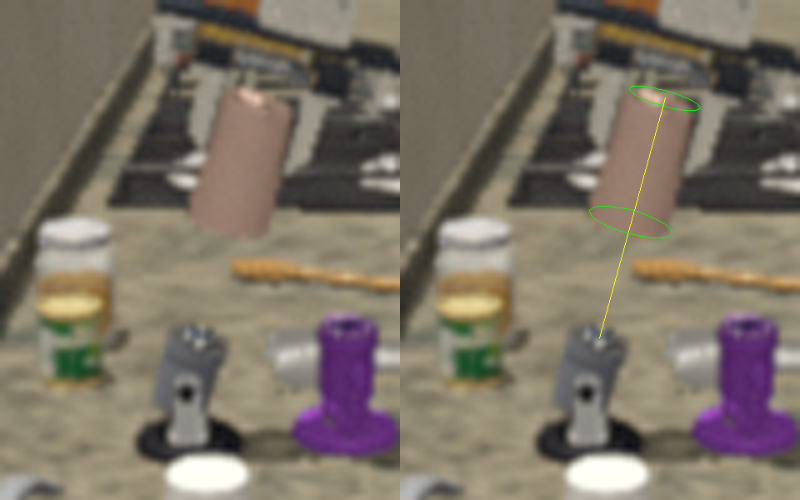

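Side view: the cup's outline and axis (yellow line from lens px 244,167 through mouth px 251,144) match the camera's view line, about 4 mm off in +x. Trimming that, then settling.

Emit:
{"fn": "carry_out", "kwargs": {
  "claw": [4,4,4,4,4,4,4,4],
  "delta_pos": [
    [-0.1,-0.4,0],
    [0,0,0],
    [0,0,0],
    [0,0,0],
    [0,0,0],
    [0,0,0],
    [0,0,0],
    [0,0,0]
  ],
  "angular": [
    [0,0,0],
    [0,0,0],
    [0,0,0],
    [0,0,0],
    [0,0,0],
    [0,0,0],
    [0,0,0],
    [0,0,0]
  ]
}}

```text
clock: 16.7
position: [0.5618, -0.1656, 0.2409]
ee_rot: [1.972, 2.198, 0.29]
force: [0.1, -1.0, -1.7]
width: 0.643
gripper_force: 29.9
```

```bash
python3 -c "
from h import *
L=np.array([.600,-.161,.094]);v=np.array([-.255,-.026,.967]);v/=np.linalg.norm(v)
goto(L+v*.1514,-v);print(arm.observe()['dq'],arm.observe()['gripper_force'])
P=pair();m=[d for d in arm.place_of('tumbler_mouth',P['side'])];l=arm.place_of('lens',P['side'])
print([(px(d['centre']),d['conf']) for d in m+l], 'expect',proj(P['side'],[L+.1*v,L]))"
```

```text
t 16.7 pos [ 0.5617826  -0.16558191  0.24094191] z [ 0.25746246  0.02793319 -0.96588448] yaw y 0.10802416523870055 j [ 0.69509005  0.28238342 -0.54672792  1.83754867  0.09746156  0.81087371
  0.23430343]
delta cm [ 0.06836519 -0.04464186  0.04972675]
rot [ 0.00285367 -0.00165579  0.        ]
[ 6.45689738e-06 -1.67421218e-03  6.68341981e-04 -1.37607322e-03
 -8.50219164e-04  7.57915842e-04 -6.64345982e-04] 29.886228313248466
[(array([249.1904, 144.8832]), 0.98), (array([296.0896, 269.9136]), 0.58), (array([245.2992, 164.3136]), 0.74), (array([218.112 , 172.6848]), 0.74), (array([275.3024, 163.5072]), 0.58)] expect [[250.73721297 143.89060983]
 [244.43058736 167.00503208]]
```

The network's mouth position agrees with the prediction to 1–2 px, the arm is still and the grip is 30 N, so I'm handing in.

```bash
python3 -c "
from cell import arm
print(arm.sign_off())"
```

```text
the job is handed in; nothing more can be done
None
```

I lifted the copper tumbler off its peg and handed the job in with it held still, mouth about 10 cm from the lens and in line with the camera's tilt by my measurements; the hand-in call gave no verdict.

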